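Pack and latch the loom-weight travelling case

ROBOT

A 6-joint arm with a two-finger parallel gripper is mounted at the origin on the work surface. World frame = base frame: x ahead of the robot, y to its left, z up, the work surface at z = 0. Lengths are in mm, angles in rad, forces in N, time in s.
With the tool pointing down it reaches from about 350 to 725 mm from the base axis. Payload 4.3 kg.
Tool frame: the origin (TCP) lies at the very end of the fingers, on their centre line; the grasp point (between the pads) lies 19 mm behind it; z points along the fingers, y is the line along which they close (so a half turn about z gives the same grasp; the last joint's range is limited). The gripper opens to 85 mm and grips with 20 to 120 N. Pads are 22 mm wide; open, the fingers measure 114 mm over their backs; the gripper's body (76 mm by 85 mm) begins 54 mm behind the grasp point. The pads swing forward as they close: fully open they stand 13 mm farther back than shut.
Start: joints at [-1.345, 0.377, 0.081, 1.274, 0, 1.46], TCP at [189.489, -542.919, 231.329] pointing down, gripper open.
Joint ranges: [-2.72, 2.72], [-0.84, 1.66], [-1.02, 1.22], [-1.77, 2.12], [-1.37, 1.28], [-3.14, 3.14]. Speed limits (rad/s): [2.57, 2.57, 3.14, 3.14, 3.14, 3.14].

INTERFACE

Orientations are given as a unit quaternion [x, y, z, w].
In Python, from workcell import arm, jaws, solve_ik, viewer gives the robot as it stands. The module is installed in compiled form; this text tells all that it offers. Calls block until the motion is done:
- arm.movep(position, orientation): joint-space move of the TCP to a pose.
- arm.servo_line(position, attitude=None, v=150, force_limit=None): straight line of the TCP; attitude=None keeps the orientation; v is the mean speed in mm/s. With force_limit (N) it stops when the force on the tool has changed by that much, and returns True; else False.
- arm.movej(angles): joint-space move.
- jaws.set_gripper(opening, f_grip=None): opening from 0.0 (shut) to 1.0 (fully open); f_grip is the grip in N (None keeps the last); returns when the fingers have stopped.
- arm.hold(seconds).
- solve_ik(position, orientation): joint angles nearest the present ones, or None.
- arm.get_obs(): the state.
- viewer.read_camera(name): name is "side" or "top"; returns the picture (384x512x3 uint8, blue, green, red); there is no depth.
- viewer.camera_info(name): a dict with "fx", "fy", "cx", "cy" (pixels), "k1" (the pictures are not rectified: a ray, as slopes to the right and down, at radius r is drawn at 1 + k1 r^2 times it, then the intrinsics apply), "camera_from_world" (4x4, takes a point from world to camera coordinates). Camera axes: x right, y up, looking along -z (the intrinsics and any distortion apply to the point x, -y, -z); pixel columns grow to the right and rows downward; lengths in mm; the calibration is good to about 2 mm. A picture is of the moment at which its call begins. camera_info takes no time and is no camera call.
A pose or a line that the arm cannot do raises arm.MotionError and nothing moves.
- arm.hand_in(): hands the job in; it is judged then, once.
The state is a dict: "t": time; "joints": joint angles; "dq": joint speeds; "joint_efforts": joint torques, N m; "eef_pos": TCP position; "tool_rot": TCP orientation; "wrist_force": force on the tool from outside, world axes, zero at the start; "torque": the same for the moment, N m; "gripper_width": opening from 0.0 (shut) to 1.0 (fully open); "grasp_force": force on a finger pad.
Only numpy, scipy, OpenCV 4.12 (cv2) and the standard library are available. Lean on these libraries where they do the work, as an engineer would, in place of code of your own. Each camera call takes 0.05 s, during which the arm holds its last target. There are 200 camera calls.

TASK

Pack the loom weights on the desk into the open travelling case, each lying flat in a recess of its own: square ones in the row nearest the hasp, round ones in the row nearest the lid's hinges. Set the data logger in the case going by pressing its keys fully down, one after another: the large round one (on), the small round one (transit mode), then the oblong one (record); once the logger is running and every weight is in, shut the lid and swing the hasp over until it lies flat on the lid with the staple through its slot. Leave the ink jar, calipers and ruler where they are.

Things in the scene. Friction and masses are not known exactly. Their poses are not given: they have to be found in the camera images.
- case: fixed wooden case, 186 mm deep (its x) by 326 mm wide (y). Origin: centre of underside; +x from its front (hasp, robot's side) to its back (lid hinges), z up. Front rail x -93..-57 mm, top 80 mm up; side walls 10 mm thick and rear rail x 75..93 mm, tops 70 mm up. Inside: foam with recesses, and at the +y end (y 95..147 mm) a white data logger, fixed, top 58 mm up, three keys in line along x
- bed (a point): middle of the foam bed (grey on top, black recess floors) at recess-floor height (30 mm up), at x 9, y -31 mm of the case, axes as its. Six recesses, 56 by 56 mm, 8 mm deep (foam top 38 mm up), centres at x -32 mm (front row, nearest the hasp: square weights) and +32 mm (back row: round weights), y -74, 0, +74 mm of here. End recess centres: 48 mm to the wall (-y), 52 mm to the logger (+y)
- lid (a joint): lid: clear panel in a wooden frame, 143 by 326 mm, 10 mm thick, 0.4 kg, hinged along the case's back. Radians: 0 = shut, top level with the front rail; grows as it opens up and back (starts 1.7 to 1.95, past upright). Stiff: stays where left; up to 6 N at its edge moves it. Two knobs 20 mm high on the outer face, 14 mm from the free edge, 110 mm either side of the middle
- lid_hinge (a point): middle of the lid's hinge axis (along the case's y), 70 mm above the desk, in the plane of the lid's underside. Its -x axis runs along the lid to the free edge, 143 mm away; z is the lid's outward normal (up when shut); it turns with the lid
- hasp (a joint): steel hasp strap, 92 mm long from its hinge, 30 mm wide, 3 mm thick, slot 38..64 mm and plain end 64..92 mm from it; hinged on the front rail's middle. Radians: 0 = closed, flat back over the shut lid with the staple through the slot; 1.57 = upright; more = leaning to the front (open; starts 1.95 to 2.3). Stiff: stays where left; about 1 N at its end moves it
- hasp_hinge (a point): middle of the hasp strap's hinge axis (along the case's y), 83 mm above the desk, at x -65 mm of the case
- hasp_end (a point): middle of the free end of the hasp strap, 92 mm from its hinge
- staple (a point): foot of the steel staple on the lid's outer face (13 mm high, 14 mm wide), which is 51 mm behind the hasp's hinge axis when the lid is shut
- key_large (a joint): the logger's large round key, 22 mm across: metres pressed, 0 = up, 0.005 = fully down; spring key, 1.4 N to start, 5 N at the bottom, comes back up by itself
- key_large_top (a point): middle of the top of the large round key, 22 mm across (nearest the lid hinges, in front of the logger's small green display), 66 mm above the desk and 8 mm above the logger when up; the keys stand 33 to 35 mm apart; press straight down
- key_small (a joint): the logger's small round key, 12 mm across: metres pressed, 0 = up, 0.005 = fully down; spring key, 1.4 N to start, 5 N at the bottom, comes back up by itself
- key_small_top (a point): middle of the top of the small round key, 12 mm across (nearest the hasp), 66 mm above the desk and 8 mm above the logger when up; the keys stand 33 to 35 mm apart; press straight down
- key_oblong (a joint): the logger's oblong key, 10 by 26 mm: metres pressed, 0 = up, 0.005 = fully down; spring key, 1.4 N to start, 5 N at the bottom, comes back up by itself
- key_oblong_top (a point): middle of the top of the oblong key, 10 by 26 mm (in the middle, between the round ones), 66 mm above the desk and 8 mm above the logger when up; the keys stand 33 to 35 mm apart; press straight down
- square1: a square loom weight of fired clay, 40 by 40 mm and 32 mm high, 60 to 130 g, small hole mark in the middle of its top; origin at its centre, z up, x and y square to its sides. May be absent (None)
- square2: a square loom weight of fired clay, 40 by 40 mm and 32 mm high, 60 to 130 g, small hole mark in the middle of its top; origin at its centre, z up, x and y square to its sides. May be absent (None)
- square3: a square loom weight of fired clay, 40 by 40 mm and 32 mm high, 60 to 130 g, small hole mark in the middle of its top; origin at its centre, z up, x and y square to its sides. May be absent (None)
- round1: a round loom weight of fired clay, a thick disc 42 mm across and 30 mm high, 50 to 105 g; origin at its centre, z up. May be absent (None)
- round2: a round loom weight of fired clay, a thick disc 42 mm across and 30 mm high, 50 to 105 g; origin at its centre, z up. May be absent (None)
- round3: a round loom weight of fired clay, a thick disc 42 mm across and 30 mm high, 50 to 105 g; origin at its centre, z up. May be absent (None)
- ink_jar: bystander: black ink jar, 48 mm across, 72 mm high; origin under its centre
- calipers: bystander: steel vernier calipers lying flat, 230 mm long along their x; origin at the middle of the beam's underside
- ruler: bystander: red ruler lying flat, 300 mm long along its y; origin under its centre
Things that resemble listed ones, but are neither listed nor needed, are in the scene too. What is shaped like the round2 but grey is not meant. Leave any blue look-alike of the round1 alone.

How it is judged:
By the outcome, as a careful person would: the job done as asked, in the order asked, and still so for the second after the job is handed in, with the robot touching nothing.
Of square1, square2, square3, round1, round2, round3 only 4 to 6 are there at a start; the rules pass over those that are not, and their reading is None.
At some moment in a run one of square1, square2, square3, round1, round2, round3 may be knocked a few centimetres aside while the robot is not near it.
It also fails if it takes over 210 s, if anything falls off the work surface, if the arm or the gripper's body presses on something with over 40 N, if the wrist force passes 120 N, or if a joint passes its speed limit or range.

## Working session

There is one attempt and no reset: what is moved stays moved. The work goes in short steps, each a Python script; the robot and the scene stay as the last script left them, time stands still between calls to the robot, and variables do not carry over. Pictures are saved under pics/ and viewed, at most 14 in all, crops included, and the job is handed in when it is done.

```bash
mkdir -p pics; ls; python3 - <<'E'
from workcell import arm, jaws, solve_ik, viewer
import cv2
for n in("top","side"):
    im=viewer.read_camera(n); cv2.imwrite(f"pics/{n}0.png",im)
    cv2.imwrite(f"pics/{n}0b.png",cv2.resize(im,(800,600),interpolation=cv2.INTER_CUBIC))
    print(viewer.camera_info(n))
print(arm.get_obs())
E
```

```text
pics
{'fx': 356.84093643749026, 'fy': 356.84093643749026, 'cx': 255.74159079495303, 'cy': 189.1776924943799, 'k1': -0.0088916296315464, 'camera_from_world': array([[-1.03158659e-01, -9.94651153e-01, -5.23212086e-03,
         4.33328863e+01],
       [ 9.74436533e-01, -1.02114789e-01,  2.00114998e-01,
        -6.04017557e+02],
       [-1.99578890e-01,  1.55452252e-02,  9.79758446e-01,
        -9.27996578e+02],
       [ 0.00000000e+00,  0.00000000e+00,  0.00000000e+00,
         1.00000000e+00]])}
{'fx': 444.88136317520565, 'fy': 444.88136317520565, 'cx': 255.00745034646474, 'cy': 194.0185823159368, 'k1': -0.04194557041532515, 'camera_from_world': array([[ 9.79122746e-01, -2.02727146e-01,  1.48442968e-02,
        -5.82025417e+02],
       [ 1.49711073e-01,  7.68609353e-01,  6.21953581e-01,
        -1.32622165e+02],
       [-1.37496340e-01, -6.06746542e-01,  7.82913399e-01,
        -1.37592452e+03],
       [ 0.00000000e+00,  0.00000000e+00,  0.00000000e+00,
         1.00000000e+00]])}
{'t': 0.1, 'joints': array([-1.34531798e+00,  3.77999971e-01,  7.97694907e-02,  1.27438010e+00,
        4.45761411e-06,  1.46051093e+00]), 'dq': array([ 1.17848236e-04, -1.80724688e-04,  2.61329739e-03, -3.03984964e-04,
        6.38698842e-04, -5.16413111e-05]), 'joint_efforts': array([ 1.86620520e-03, -4.64692605e+01,  2.70582855e+01,  1.19768945e-02,
       -2.33197916e-04, -2.47274393e-06]), 'eef_pos': array([ 189.34245339, -542.32173249,  230.45247103]), 'tool_rot': array([ 9.85940501e-01,  1.67094304e-01, -4.99932911e-05, -9.05750457e-04]), 'wrist_force': array([0.68135805, 0.68214395, 0.06601537]), 'torque': array([-0.00610472, -0.03770909,  0.01670326]), 'grasp_force': 0.0, 'gripper_width': 0.9964098479232492}
```

View pics/top0b.png

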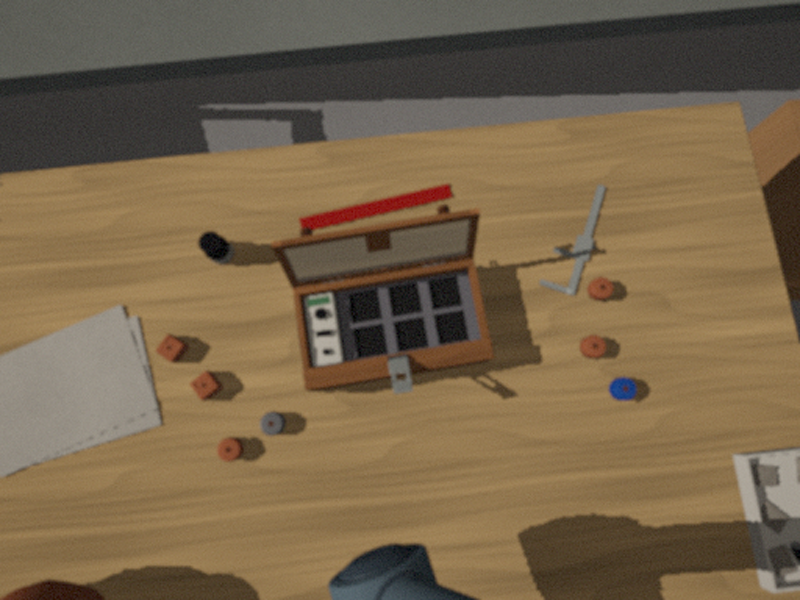

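View pics/side0b.png

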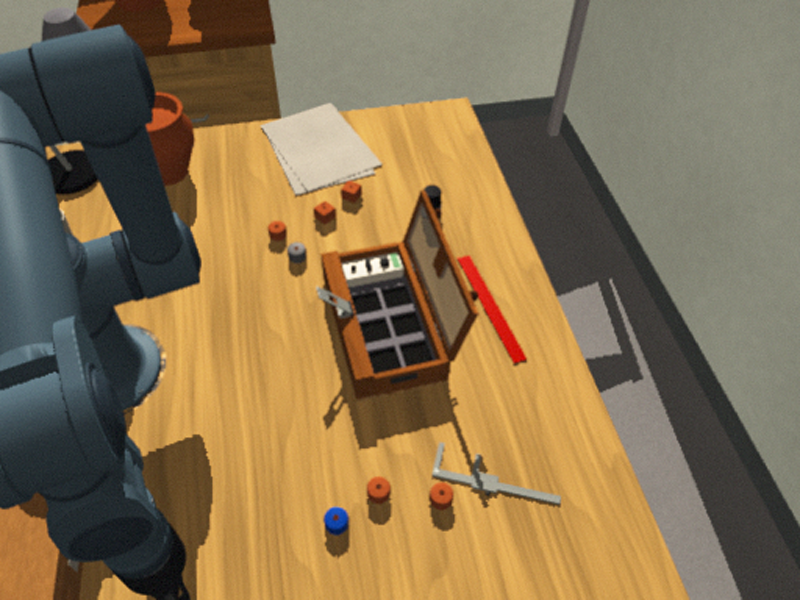

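The top view shows red squares at (171,348) and (205,385), and red rounds at (230,449), (593,346) and (600,289). The grey look-alike is at (272,423) and the blue one at (623,389). The case is central, with the logger at its left (+y) end. I'll enlarge the case and measure the weights.

```bash
cat > h.py <<'E'
import numpy as np, cv2
from workcell import arm, jaws, solve_ik, viewer
def px2pt(cam,uv,z):
    i=viewer.camera_info(cam); K=np.array([[i['fx'],0,i['cx']],[0,i['fy'],i['cy']],[0,0,1]])
    n=cv2.undistortPoints(np.array(uv,float).reshape(-1,1,2),K,np.array([i['k1'],0,0,0.]))[:,0]
    M=i['camera_from_world'];R=M[:3,:3];c=-R.T@M[:3,3]
    d=np.c_[n[:,0],-n[:,1],-np.ones(len(n))]@R
    return c+d*((z-c[2])/d[:,2])[:,None]
def pt2px(cam,P):
    i=viewer.camera_info(cam);M=i['camera_from_world']
    p=np.atleast_2d(P)@M[:3,:3].T+M[:3,3]; s=np.c_[p[:,0],-p[:,1]]/-p[:,2:]
    s*=1+i['k1']*(s**2).sum(1,keepdims=True)
    return s*i['fx']+[i['cx'],i['cy']]
def blobs(im,lo,hi,amin=40,amax=600):
    h=cv2.cvtColor(im,cv2.COLOR_BGR2HSV); m=cv2.inRange(h,np.array(lo),np.array(hi))
    n,l,s,c=cv2.connectedComponentsWithStats(m)
    return [(c[k],s[k]) for k in range(1,n) if amin<=s[k][4]<=amax],m
E
python3 - <<'E'
from h import *
for n in("top","side"):
    im=cv2.imread(f"pics/{n}0.png"); h=cv2.cvtColor(im,cv2.COLOR_BGR2HSV)
    b,m=blobs(im,(0,140,40),(9,255,255))
    for c,s in b: print(n,c.round(1),s,px2pt(n,c,16).round(1))
    pts=[(109,223),(131,246),(147,287),(379,221),(384,185)] if n=="top" else [(225,122),(208,136),(178,147),(242,313),(282,317)]
    for p in pts: print(h[p[1]-1:p[1]+2,p[0]-1:p[0]+2].reshape(-1,3)[::4].tolist())
im=cv2.imread("pics/top0.png")[125:255,170:320]
cv2.imwrite("pics/c1.png",cv2.resize(im,None,fx=4.6,fy=4.6,interpolation=cv2.INTER_CUBIC))
im=cv2.imread("pics/side0.png")[115:255,195:315]
cv2.imwrite("pics/c2.png",cv2.resize(im,None,fx=4.2,fy=4.2,interpolation=cv2.INTER_CUBIC))
E
```

```text
top [385.4 183.1] [379 179  13  12  43] [[ 593.2 -397.3   16. ]]
top [379.5 221.8] [373 216  14  12  70] [[ 483.4 -360.8   16. ]]
top [113.5 224.4] [108 218  11  13  43] [[554.6 394.1  16. ]]
top [147.9 287.5] [140 281  15  13  75] [[370.4 303.6  16. ]]
top [ 35.8 377.3] [ 27 373  17  11  53] [[170.6 609.8  16. ]]
top [ 14.  379.7] [  2 375  23   9  64] [[170.2 667.7  16. ]]
[[10, 171, 100], [9, 166, 120], [10, 164, 137]]
[[11, 161, 114], [9, 165, 111], [11, 171, 131]]
[[10, 156, 108], [9, 164, 107], [10, 167, 125]]
[[10, 158, 134], [9, 156, 116], [11, 177, 104]]
[[9, 153, 135], [11, 173, 130], [10, 169, 133]]
side [87.5  2.8] [ 75   0  27   8 122] [[  19.3 1419.2   16. ]]
side [224.3 122.4] [219 116  12  13  77] [[559.  404.4  16. ]]
side [207.3 135.8] [202 130  12  13  87] [[485.7 344.2  16. ]]
side [177.1 148. ] [172 142  11  12  76] [[370.7 303.   16. ]]
side [242.  314.3] [236 306  13  16 128] [[ 483.1 -361.6   16. ]]
side [281.8 318.3] [276 310  14  16 126] [[ 587.1 -394.1   16. ]]
[[10, 202, 203], [10, 207, 198], [9, 197, 170]]
[[9, 200, 199], [8, 203, 176], [10, 202, 92]]
[[9, 197, 190], [9, 206, 188], [7, 189, 136]]
[[10, 199, 122], [9, 209, 177], [9, 198, 189]]
[[9, 204, 156], [10, 199, 182], [9, 200, 190]]
```

View pics/c1.png

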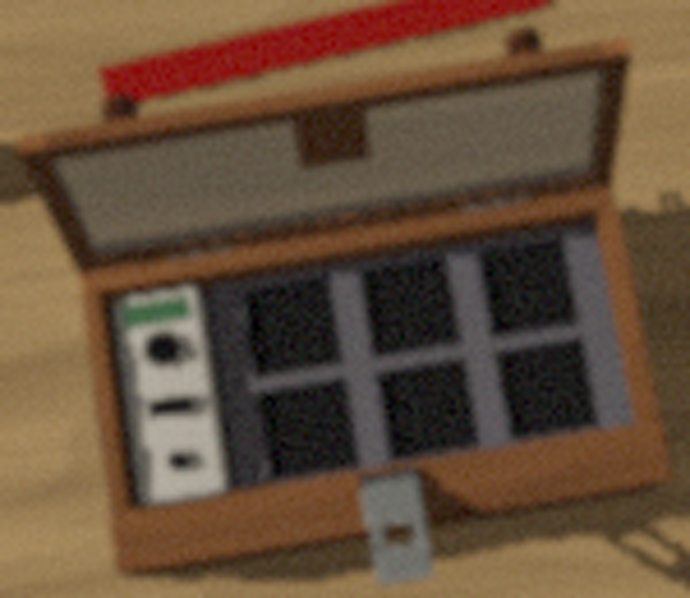

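View pics/c2.png

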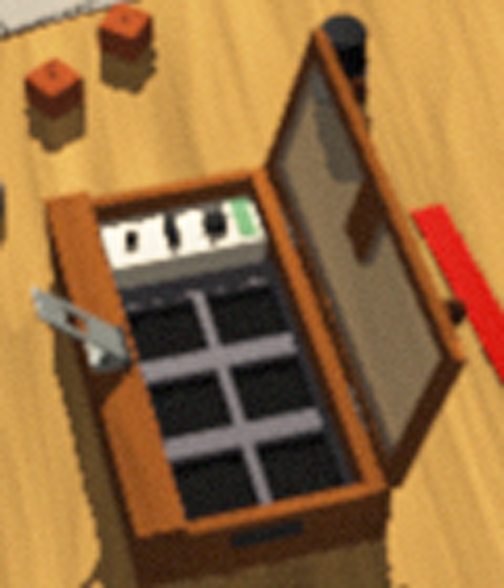

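The top crop shows the rib crossings at (358,370) and (478,354), and the keys at (163,348), (172,406) and (183,460). The side crop shows the rail corners at (48,200), (185,520) and (388,487), and the keys at (215,222), (172,232) and (131,240). I'll fit the case pose from these points and refine the weights with a wider mask.

```bash
cat >> h.py <<'E'
def weights(im,cam):
    b,m=blobs(im,(0,140,40),(13,255,255),45,220)
    return [(c,s) for c,s in b]
def Rz(a): return np.array([[np.cos(a),-np.sin(a),0],[np.sin(a),np.cos(a),0],[0,0,1]])
E
python3 - <<'E'
from h import *
from scipy.optimize import least_squares
cr={"top":(4.6,170,125),"side":(4.2,195,115)}
def un(c,p): f,x,y=cr[c]; return [x+(p[0]+.5)/f-.5, y+(p[1]+.5)/f-.5]
obs=[("top",(9,6,38),(358,370)),("top",(9,-68,38),(478,354)),("top",(93,163,70),(85,273)),
("side",(-93,163,80),(48,200)),("side",(-57,-163,80),(185,520)),("side",(93,-163,70),(388,487)),("side",(-93,-163,80),(135,533)),
("side",(9,6,38),(219,353)),("side",(9,-68,38),(238,432)),("top",(-57,163,80),(128,508)),("side",(93,163,70),(255,172))]
def res(p,only=None):
    return np.concatenate([(pt2px(c,Rz(p[2])@np.array(P,float)+[p[0],p[1],0])[0]-un(c,q)) for c,P,q in obs if only in(None,c)])
for o in("top","side",None):
    s=least_squares(res,[590,30,.1],args=(o,),x_scale=[100,100,1],loss="soft_l1"); p=s.x; print(o,p.round(3)); print(res(p,o).reshape(-1,2).round(1).tolist())
for c,ks in(("top",[(163,348),(172,406),(183,460)]),("side",[(215,222),(172,232),(131,240)])):
    for q in ks:
        w=px2pt(c,un(c,q),66)[0]; print(c,w.round(1),(Rz(-p[2])@(w-[p[0],p[1],0])).round(1))
for c in("top","side"):
    for k,s in weights(cv2.imread(f"pics/{c}0.png"),c): print(c,k.round(1),s,px2pt(c,k,15.5)[0].round(1))
E
```

```text
top [ 5.57545e+02 -2.22500e+00  6.30000e-02]
[[1.3, 0.2], [1.2, -0.6], [-0.6, -0.9], [-3.5, 1.7]]
side [5.57652e+02 3.84400e+00 6.30000e-02]
[[-1.8, -1.0], [-0.1, 1.0], [0.7, -0.2], [-0.4, 0.6], [-0.8, 0.4], [0.6, -0.3], [2.9, -2.5]]
None [5.57675e+02 1.25100e+00 6.00000e-02]
[[0.1, 0.3], [-0.0, -0.5], [-1.8, -0.9], [-1.6, -0.5], [-0.1, 1.7], [0.8, 0.6], [-0.4, 1.3], [-0.6, 1.0], [0.8, 0.4], [-4.9, 1.7], [3.2, -1.9]]
top [587.9 122.1  66. ] [ 37.5 118.8  66. ]
top [552.6 119.4  66. ] [  2.1 118.2  66. ]
top [520.  115.4  66. ] [-30.7 116.2  66. ]
side [587.  119.5  66. ] [ 36.4 116.3  66. ]
side [551.8 115.6  66. ] [  1.  114.5  66. ]
side [518.7 113.4  66. ] [-32.1 114.3  66. ]
top [383.9 184.5] [376 177  17  15 185] [ 589.6 -392.5   15.5]
top [109.5 222.6] [100 215  21  16 209] [561.2 405.7  15.5]
top [379.3 221.6] [371 215  18  14 194] [ 484.2 -360.5   15.5]
top [131.5 246.4] [122 238  21  18 218] [487.4 345.1  15.5]
top [147. 287.] [139 280  17  15 191] [372.  306.2  15.5]
side [224.4 122.3] [219 116  12  14 135] [559.6 405.1  15.5]
side [207.4 135.7] [201 129  14  14 144] [486.3 345.5  15.5]
side [177.2 147.5] [172 141  11  14 120] [371.1 305.9  15.5]
side [241.9 313.3] [235 305  15  18 217] [ 483.4 -358.4   15.5]
side [282. 317.] [275 309  15  18 214] [ 588.4 -390.5   15.5]
side [ 41.9 375. ] [ 35 362  16  22 103] [ -41.4 -424.5   15.5]
```

```bash
python3 - <<'E'
from h import *
from scipy.optimize import least_squares
for cam,(x0,x1,y0,y1) in(("top",(220,302,170,235)),("side",(222,284,180,245))):
    im=cv2.imread(f"pics/{cam}0.png"); v=im.max(2)
    for t in((38,44,50) if cam=="top" else (44,52)):
        m=np.zeros_like(v); m[y0:y1,x0:x1]=(v[y0:y1,x0:x1]<t)*255
        m=cv2.morphologyEx(m,cv2.MORPH_CLOSE,np.ones((3,3)));m=cv2.morphologyEx(m,cv2.MORPH_OPEN,np.ones((5,5)))
        n,l,s,c=cv2.connectedComponentsWithStats(m)
        print(cam,t,[(c[k].round(1).tolist(),int(s[k][4]),px2pt(cam,c[k],32)[0][:2].round(1).tolist()) for k in range(1,n)])
E
```

```text
top 38 [([284.0, 186.7], 298, [609.9, -100.9]), ([258.4, 191.1], 299, [604.9, -27.0]), ([232.6, 195.3], 321, [600.5, 47.4]), ([288.2, 209.0], 306, [544.9, -105.1]), ([262.4, 213.5], 290, [539.7, -31.5]), ([236.3, 218.1], 323, [534.5, 42.9])]
top 44 [([283.9, 185.9], 339, [612.2, -101.1]), ([258.5, 190.4], 340, [606.9, -27.6]), ([232.5, 195.0], 361, [601.3, 47.6]), ([288.2, 208.9], 312, [545.0, -105.2]), ([262.5, 213.5], 326, [539.6, -31.6]), ([236.2, 218.0], 330, [534.8, 43.2])]
top 50 [([284.0, 185.3], 392, [614.0, -101.7]), ([258.5, 189.3], 390, [609.9, -27.7]), ([230.9, 194.5], 459, [603.2, 51.8]), ([288.3, 209.0], 329, [544.8, -105.6]), ([262.4, 213.4], 336, [539.9, -31.5]), ([232.7, 218.4], 470, [534.6, 53.1])]
side 44 [([253.9, 189.0], 181, [600.6, 51.0]), ([234.1, 193.0], 178, [534.0, 47.1]), ([259.7, 206.4], 204, [604.5, -22.7]), ([239.9, 210.7], 195, [539.4, -27.2]), ([266.4, 225.0], 222, [610.0, -97.0]), ([245.6, 229.5], 211, [543.7, -100.9])]
side 52 [([253.5, 187.2], 278, [601.1, 58.7]), ([233.6, 190.8], 248, [534.1, 56.6]), ([260.7, 206.4], 236, [607.7, -23.1]), ([239.9, 210.7], 201, [539.4, -27.2]), ([267.2, 225.0], 248, [612.2, -97.3]), ([245.4, 229.7], 223, [543.0, -101.6])]
```

```bash
python3 - <<'E'
from h import *
t=cv2.imread("pics/top0.png");s=cv2.imread("pics/side0.png")
r=lambda im,x,y,w,h:cv2.resize(im[y:y+h,x:x+w],(400,300),interpolation=cv2.INTER_CUBIC)
cv2.imwrite("pics/c3.png",np.vstack([np.hstack([r(t,92,207,64,48),r(s,188,105,64,48)]),np.hstack([r(t,130,253,64,48),r(t,345,170,112,84)])]))
E
```

```text
(no output)
```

View pics/c3.png

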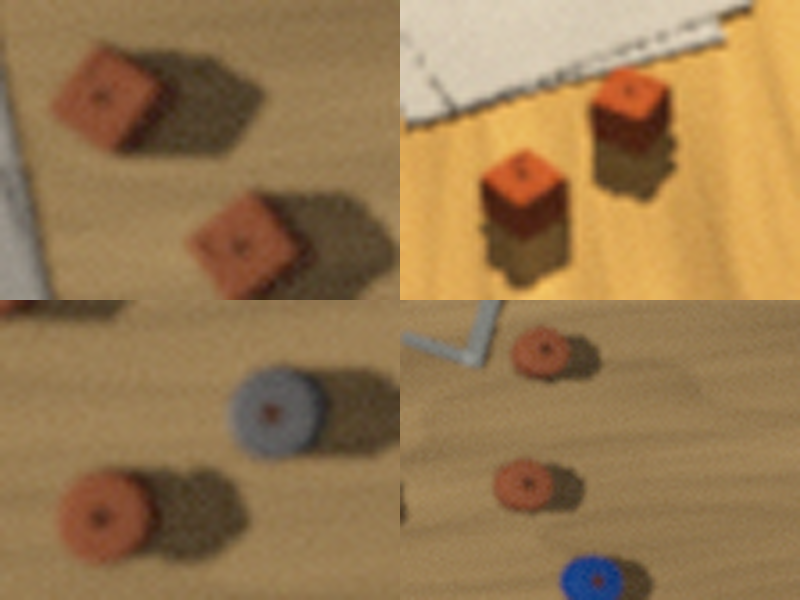

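The crop confirms two red squares and three red rounds, and I'll leave the grey and blue look-alikes alone. Next I'll write the pick and place helpers and start with the nearest round.

```bash
cat >> h.py <<'E'
YAW=0.066; BED=np.array([572.3,-28.3,30.]); ORG=BED-Rz(YAW)@[9,-31,30]
def C(x,y,z): return ORG+Rz(YAW)@np.array([x,y,z],float)
from scipy.spatial.transform import Rotation as Ro
def down(a):
    c,s=np.cos(a),np.sin(a)
    return Ro.from_matrix(np.array([[-s,c,0],[c,s,0],[0,0,-1]])).as_quat()
def best(p,a):
    """orientation of the two half-turn twins with the easier joint 6"""
    o=[(solve_ik(list(p),down(b)),b) for b in(a,a+np.pi)]
    o=[(abs(j[5]),b) for j,b in o if j is not None]
    return down(min(o)[1])
def locate(p,n=""):
    """weight nearest p, mean of the two views"""
    out=[]
    for c in("top","side"):
        im=viewer.read_camera(c)
        k=[(px2pt(c,u,15.5)[0],s[4]) for u,s in weights(im,c)]
        k=[(q,s) for q,s in k if np.hypot(*(q-p)[:2])<75 and s>(150 if c=="top" else 105)]
        if k: out.append(min(k,key=lambda t:np.hypot(*(t[0]-p)[:2]))[0])
    print(n,"seen",[o[:2].round(1).tolist() for o in out]); return np.mean(out,0)
def pick(p,a,open_=.75):
    p=np.array([p[0],p[1],0.]); q=best(p+[0,0,8],a)
    jaws.set_gripper(open_,30)
    arm.movep(list(p+[0,0,110]),q)
    arm.servo_line(list(p+[0,0,8]),v=120,force_limit=15)
    jaws.set_gripper(0,30); o=arm.get_obs()
    print("grip",round(o['gripper_width'],3),round(o['grasp_force'],1),o['eef_pos'].round(1),"t",round(o['t'],1))
    arm.servo_line(list(p+[0,0,130]),v=200)
def place(bx,by,via):
    p=BED+Rz(YAW)@np.array([bx,by,0]); q=best(p+[0,0,9],np.pi/2+YAW)
    arm.movep(via,q); arm.movep(list(p+[0,0,150]),q)
    hit=arm.servo_line(list(p+[0,0,9.5]),v=110,force_limit=12)
    print("place hit",hit,arm.get_obs()['eef_pos'].round(1),"grip",round(arm.get_obs()['gripper_width'],3))
    jaws.set_gripper(.64); arm.servo_line(list(p+[0,0,150]),v=200)
    print("t",round(arm.get_obs()['t'],1))
E
python3 - <<'E'
from h import *
print(ORG)
t=lambda L,x0,y0:[(x0+(x+.5)/6.25-.5,y0+(y+.5)/6.25-.5) for x,y in L]
for L in([(103,48),(55,103),(112,152),(160,90)],[(250,195),(190,243),(240,298),(298,240)]):
    P=px2pt("top",t(L,92,207),32)[:,:2]
    for i in range(4):
        e=P[(i+1)%4]-P[i]; print(np.hypot(*e).round(1),np.degrees(np.arctan2(e[1],e[0])).round(0)%90,P.mean(0).round(1))
p=locate(np.array([484,-359.5,16]),"r2")
pick(p,np.radians(-45)); arm.movep([470,-230,200],best([470,-230,200],np.pi/2+YAW))
place(30,-74,[470,-200,200])
E
```

```text
[561.27507996   2.03893766   0.        ]
31.7 46.0 [559.8 400.9]
35.3 46.0 [559.8 400.9]
34.0 49.0 [559.8 400.9]
33.3 49.0 [559.8 400.9]
33.0 34.0 [488.4 341.6]
33.9 39.0 [488.4 341.6]
35.0 41.0 [488.4 341.6]
30.2 43.0 [488.4 341.6]
r2 seen [[484.3, -360.3], [483.3, -358.5]]
grip 0.481 30.7 [ 484.6 -360.2    9.2] t 4.4
place hit False [ 607.8 -100.4   40.1] grip 0.476
t 9.6
```

```bash
python3 - <<'E'
from h import *
arm.movep([470,-180,200],best([470,-180,200],np.pi/2+YAW))
p=locate(np.array([589,-391.5,16]),"r3")
pick(p,np.radians(-15)); arm.movep([470,-250,200],best([470,-250,200],np.pi/2+YAW))
place(30,0,[470,-180,200])
im=viewer.read_camera("top"); im2=viewer.read_camera("side")
cv2.imwrite("pics/a.png",np.hstack([cv2.resize(x,(400,300),interpolation=cv2.INTER_AREA) if 0 else cv2.resize(x[a:a+150,b:b+200],(400,300),interpolation=cv2.INTER_CUBIC) for x,a,b in((im,110,160),(im2,110,160))]))
E
```

```text
r3 seen [[588.4, -390.7]]
grip 0.476 30.7 [ 589.3 -391.4    9.5] t 13.4
place hit True [601.  -26.4  39.5] grip 0.48
t 19.4
```

View pics/a.png

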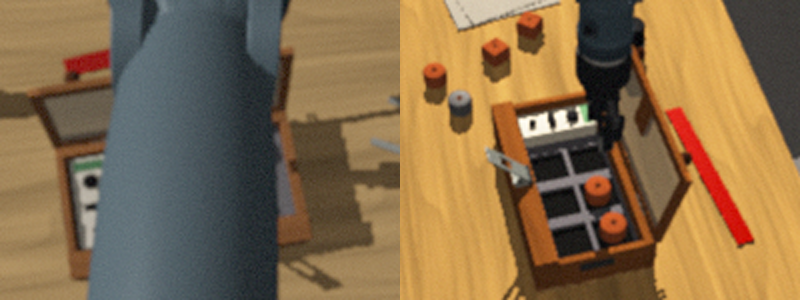

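The side view shows both rounds seated in the back row, at (613,227) and (597,190). Now the left-hand weights.

```bash
python3 - <<'E'
from h import *
def hop(y): arm.movep([450,y,200],best([450,y,200],np.pi/2+YAW))
hop(100)
p=locate(np.array([371.5,306,16]),"r1")
pick(p,np.radians(32)); place(30,74,[430,170,200])
hop(100)
p=locate(np.array([487,345.3,16]),"s2")
pick(p,np.radians(-51),.88); hop(230); place(-30,74,[450,120,200])
hop(100)
p=locate(np.array([560.4,405.4,16]),"s1")
pick(p,np.radians(-42.5),.88); hop(250); place(-30,-74,[450,-80,200])
arm.movep([400,-350,250],best([400,-350,250],np.pi/2+YAW))
im=viewer.read_camera("top"); im2=viewer.read_camera("side")
cv2.imwrite("pics/t1.png",im);cv2.imwrite("pics/s1.png",im2)
r=lambda im,x,y,w,h:cv2.resize(im[y:y+h,x:x+w],(400,300),interpolation=cv2.INTER_CUBIC)
cv2.imwrite("pics/b.png",np.vstack([np.hstack([cv2.resize(im,(400,300)),cv2.resize(im2,(400,300))]),np.hstack([r(im,170,130,160,120),r(im2,185,130,160,120)])]))
E
```

```text
r1 seen [[371.0, 305.8]]
grip 0.478 30.3 [371.8 306.3   9. ] t 23.4
place hit False [598.2  47.5  40.2] grip 0.481
t 28.8
s2 seen []
  return _methods._mean(a, axis=axis, dtype=dtype,
  ret = ret.dtype.type(ret / rcount)
Traceback (most recent call last):
  File "h.py", line 43, in pick
    p=np.array([p[0],p[1],0.]); q=best(p+[0,0,8],a)
                ~^^^
IndexError: invalid index to scalar variable.
```

```bash
python3 - <<'E'
from h import *
arm.movep([420,-200,220],best([420,-200,220],np.pi/2+YAW))
for c in("top","side"):
    im=viewer.read_camera(c); cv2.imwrite(f"pics/{c}2.png",im)
    for k,s in blobs(im,(0,140,40),(13,255,255),45,600)[0]: print(c,k.round(1),s,px2pt(c,k,15.5)[0].round(1))
im,im2=[cv2.imread(f"pics/{c}2.png") for c in("top","side")]
r=lambda im,x,y,w,h:cv2.resize(im[y:y+h,x:x+w],(400,300),interpolation=cv2.INTER_CUBIC)
cv2.imwrite("pics/b.png",np.vstack([np.hstack([r(im,90,207,80,60),r(im2,180,95,80,60)]),np.hstack([r(im,170,130,160,120),r(im2,185,130,160,120)])]))
E
```

```text
top [275.7 139.5] [259 132  30  14 105] [759.  -95.2  15.5]
top [298.4 137.4] [289 134  17   8  55] [ 758.5 -163.3   15.5]
top [235.3 149.4] [207 142  52  18 225] [741.   27.8  15.5]
top [284.  185.8] [276 178  17  17 221] [ 615.9 -102.9   15.5]
top [258.4 191.2] [251 183  16  17 222] [607.7 -27.2  15.5]
top [232.  194.9] [224 187  17  17 213] [604.9  49.8  15.5]
top [217.3 235.2] [190 199  59  50 590] [493.6 101.7  15.5]
top [109.8 222.4] [101 214  19  17 206] [561.6 404.9  15.5]
top [131.4 246.2] [122 238  21  18 215] [487.7 345.3  15.5]
top [ 32.7 379. ] [  0 372  67  12 443] [167.2 618.3  15.5]
side [224.7 122.2] [219 116  13  14 128] [560.8 405.6  15.5]
side [253.1 187.2] [247 180  13  16 171] [602.6  72.2  15.5]
side [258.5 204.9] [252 197  14  16 180] [604.8  -3.9  15.5]
side [ 47.2 311.5] [ 40 298  18  27  97] [ -40.3 -251.4   15.5]
side [ 31.6 308.4] [ 26 301  13  18  50] [ -83.5 -234.1   15.5]
side [ 53.  323.9] [ 49 316   8  18  46] [ -22.2 -291.1   15.5]
side [ 44.2 377.3] [ 38 369  14  15  59] [ -35.3 -431.4   15.5]
```

View pics/b.png

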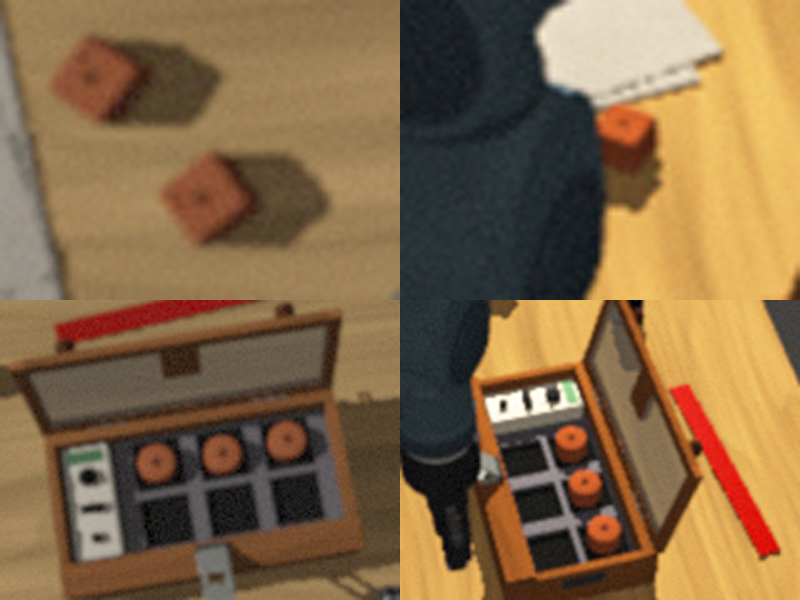

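The squares haven't moved: (202,197) and (92,78) in the top crop. All three rounds sit in the back row, so it was only occlusion. I'll carry on with the squares.

```bash
python3 - <<'E'
from h import *
def hop(x,y,z=200): arm.movep([x,y,z],best([x,y,z],np.pi/2+YAW))
p=locate(np.array([487,345.3,16]),"s2")
hop(430,200)
pick(p,np.radians(-51),.88); hop(450,230); place(-30,74,[450,120,200])
hop(450,-100); hop(420,-200,220)
p=locate(np.array([560.4,405.4,16]),"s1")
hop(430,0); hop(430,200)
pick(p,np.radians(-42.5),.88); hop(450,250); place(-30,-74,[450,-80,200])
hop(420,-200,220)
for c in("top","side"):
    im=viewer.read_camera(c); cv2.imwrite(f"pics/{c}3.png",im)
im,im2=[cv2.imread(f"pics/{c}3.png") for c in("top","side")]
r=lambda im,x,y,w,h:cv2.resize(im[y:y+h,x:x+w],(400,300),interpolation=cv2.INTER_CUBIC)
cv2.imwrite("pics/d.png",np.vstack([np.hstack([cv2.resize(im,(400,300)),cv2.resize(im2,(400,300))]),np.hstack([r(im,170,130,160,120),r(im2,185,130,160,120)])]))
E
```

```text
s2 seen [[487.1, 344.6]]
grip 0.473 29.3 [487.8 345.    9. ] t 35.0
place hit False [538.3  43.5  40.2] grip 0.473
t 40.0
s1 seen [[561.0, 405.0], [561.7, 406.3]]
grip 0.467 30.0 [562.1 406.1   9.1] t 45.7
place hit False [ 548.  -104.4   40.2] grip 0.469
t 51.6
```

View pics/d.png

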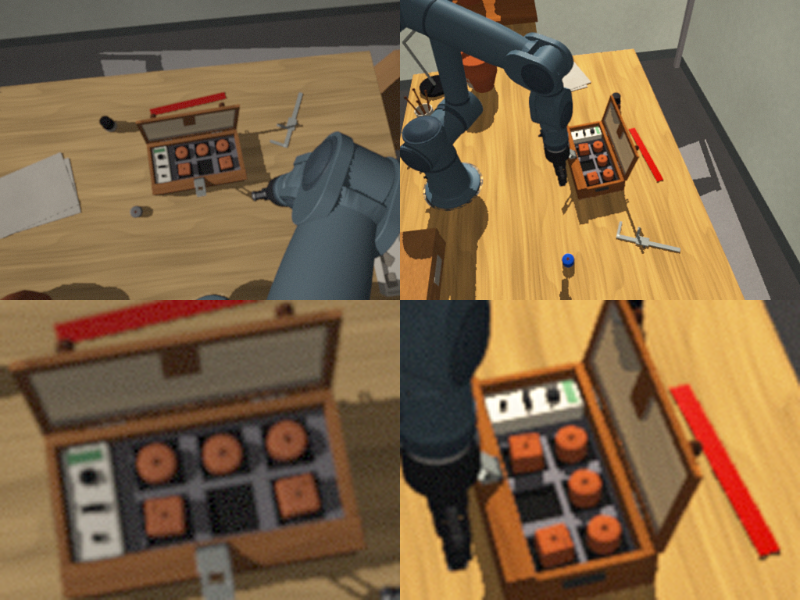

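```bash
python3 - <<'E'
from h import *
for c,(x0,x1,y0,y1) in(("top",(190,222,185,240)),("side",(215,262,160,182))):
    im=cv2.imread(f"pics/{c}3.png"); h=cv2.cvtColor(im,cv2.COLOR_BGR2HSV).astype(int)
    for lo in((110,130) if c=="top" else (170,200)):
        m=np.zeros(im.shape[:2],np.uint8); m[y0:y1,x0:x1]=((h[...,2]>lo)&(h[...,1]<60))[y0:y1,x0:x1]*255
        n,l,s,_=cv2.connectedComponentsWithStats(m); k=1+np.argmax(s[1:,4])
        pts=np.argwhere(l==k)[:,::-1].astype(np.float32); r=cv2.minAreaRect(pts); 
        W=px2pt(c,cv2.boxPoints(r),58); L=np.array([Rz(-YAW)@(w-ORG) for w in W]); print(c,lo,s[k].tolist(),L[:,:2].round(0).tolist(),L.mean(0).round(1))
        hull=np.zeros_like(m); cv2.fillConvexPoly(hull,cv2.convexHull(pts.astype(np.int32)),255)
        d=((hull>0)&(h[...,2]<lo*.55)).astype(np.uint8); n,l,s,ce=cv2.connectedComponentsWithStats(d)
        for k in range(1,n):
            if s[k,4]>4: w=px2pt(c,ce[k],65)[0]; print("  key",ce[k].round(1),s[k].tolist(),w.round(1),(Rz(-YAW)@(w-ORG)).round(1))
E
```

```text
top 110 [197, 187, 22, 48, 615] [[72.0, 141.0], [71.0, 94.0], [-56.0, 94.0], [-55.0, 140.0]] [  7.8 117.4  58. ]
  key [205.2 200.2] [203, 198, 6, 5, 25] [588.2 121.7  65. ] [ 34.8 117.6  65. ]
  key [207.5 212.6] [204, 212, 7, 2, 11] [553.2 118.   65. ] [ -0.4 116.2  65. ]
top 130 [198, 188, 21, 46, 487] [[69.0, 139.0], [68.0, 95.0], [-56.0, 95.0], [-55.0, 138.0]] [  6.8 116.6  58. ]
  key [205.2 200.4] [202, 198, 7, 6, 33] [587.6 121.7  65. ] [ 34.1 117.7  65. ]
  key [207.2 212.8] [203, 212, 9, 3, 17] [553.  118.9  65. ] [ -0.6 117.1  65. ]
  key [208.8 224.6] [208, 224, 3, 2, 5] [520.3 117.1  65. ] [-33.3 117.5  65. ]
side 170 [219, 163, 39, 16, 279] [[-54.0, 140.0], [73.0, 141.0], [67.0, 94.0], [-57.0, 94.0]] [  7.3 117.5  58. ]
  key [235.4 169.5] [235, 165, 2, 9, 13] [551.6 118.3  65. ] [ -2.  116.6  65. ]
  key [245.8 167.8] [244, 165, 5, 6, 22] [586.9 118.9  65. ] [ 33.3 114.9  65. ]
  key [225.6 171.8] [225, 171, 2, 3, 5] [518.1 114.3  65. ] [-35.6 114.8  65. ]
side 200 [219, 166, 17, 13, 136] [[-54.0, 139.0], [-5.0, 141.0], [-8.0, 95.0], [-57.0, 94.0]] [-31.  117.2  58. ]
  key [225.5 172. ] [225, 171, 2, 3, 6] [517.7 113.5  65. ] [-36.2 114.1  65. ]
```

```bash
python3 - <<'E'
from h import *
jaws.set_gripper(0,30)
first=True
for x,y in((34,118.5),(-.5,None),(0,0)): pass
for n,x,y in(("large",34,118.5),("small",-34,118),("oblong",-.5,118)):
    p=C(x,y,0); q=best(p+[0,0,70],np.pi/2+YAW)
    if first: arm.movep([450,60,200],q); first=False
    arm.movep(list(p+[0,0,90]),q); arm.servo_line(list(p+[0,0,70]),v=60); arm.hold(.2)
    f0=arm.get_obs()['wrist_force'][2]
    hit=arm.servo_line(list(p+[0,0,57]),v=15,force_limit=11); arm.hold(.3); o=arm.get_obs()
    print(n,hit,o['eef_pos'].round(1),(o['wrist_force'][2]-f0).round(1),"t",round(o['t'],1))
    arm.servo_line(list(p+[0,0,90]),v=80); arm.hold(.2)
    
arm.movep([420,-200,220],best([420,-200,220],np.pi/2+YAW))
im,im2=viewer.read_camera("top"),viewer.read_camera("side")
cv2.imwrite("pics/top4.png",im);cv2.imwrite("pics/side4.png",im2)
r=lambda im,x,y,w,h:cv2.resize(im[y:y+h,x:x+w],(400,300),interpolation=cv2.INTER_CUBIC)
cv2.imwrite("pics/e.png",np.hstack([r(im,180,180,80,60),r(im2,190,120,128,96)]))
E
```

```text
large True [587.6 122.6  61.1] 6.4 t 56.4
small True [519.8 117.6  61. ] 7.0 t 59.1
oblong True [553.2 119.8  61. ] 5.5 t 61.7
```

View pics/e.png

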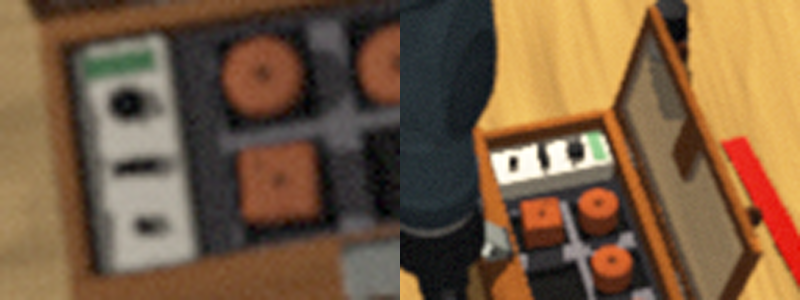

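```bash
python3 - <<'E'
from h import *
for a,b in((0,4),(3,4)):
    for c,(x0,x1,y0,y1) in(("top",(196,212,188,197)),("side",(246,262,160,178))):
        o=[]
        for n in(a,b):
            im=cv2.imread(f"pics/{c}{n}.png")[y0:y1,x0:x1]; h=cv2.cvtColor(im,cv2.COLOR_BGR2HSV); m=(h[...,0]>50)&(h[...,0]<85)&(h[...,1]>60); o.append(im[m].mean(0).round(0).tolist())
        print(c,a,b,o)
for th in np.arange(1.65,2.0,.05):
    P=[C(86-143*np.cos(th)+t*np.sin(th),y,70+143*np.sin(th)+t*np.cos(th)) for y in(-163,163) for t in (0,10)]
    print(round(th,2),[((pt2px(c,P)-[x0,y0]+.5)*f-.5).round(0).astype(int).tolist() for c,f,x0,y0 in(("top",4.6,170,125),("side",4.2,195,115))])
E
```

```text
top 0 4 [[74.0, 104.0, 73.0], [76.0, 107.0, 74.0]]
side 0 4 [[140.0, 198.0, 148.0], [152.0, 211.0, 161.0]]
top 3 4 [[76.0, 107.0, 74.0], [76.0, 107.0, 74.0]]
side 3 4 [[150.0, 209.0, 159.0], [152.0, 211.0, 161.0]]
1.65 [[[639, 93], [635, 76], [19, 196], [17, 178]], [[420, 362], [434, 360], [281, 30], [294, 29]]]
1.7 [[[636, 81], [632, 64], [17, 183], [16, 166]], [[430, 361], [445, 359], [290, 29], [303, 28]]]
1.75 [[[633, 69], [629, 53], [16, 171], [15, 154]], [[440, 360], [454, 358], [299, 29], [311, 28]]]
1.8 [[[630, 57], [626, 42], [15, 159], [14, 142]], [[450, 359], [464, 358], [308, 28], [320, 29]]]
1.85 [[[627, 46], [623, 31], [14, 147], [13, 131]], [[460, 358], [474, 358], [317, 29], [328, 29]]]
1.9 [[[624, 36], [620, 21], [14, 136], [13, 121]], [[470, 358], [483, 358], [325, 29], [337, 30]]]
1.95 [[[621, 26], [617, 12], [13, 125], [13, 111]], [[479, 359], [492, 359], [333, 30], [345, 32]]]
2.0 [[[618, 16], [614, 3], [13, 115], [13, 102]], [[488, 359], [500, 360], [341, 31], [352, 34]]]
```

The keys bottomed at z 61, and the lid is at about 1.8 rad in both views. Next I'll check IK along the lid arc, then hook behind the lid with closed fingers and close it.

```bash
python3 - <<'E'
from h import *
Y=-55; rho=118
def P(th,d=0):
    dz=np.interp(th,[1.35,1.8],[0,-22])
    # d>0 pushes further into the lid
    return C(86-rho*np.cos(th)+(10-d)*np.sin(th)+11,Y,70+rho*np.sin(th)+(10-d)*np.cos(th)+dz*0 if th<1.35 else 70+143*np.sin(th)-25)
q=best(C(150,Y,190),np.pi/2+YAW)
pre=[C(20,Y,260),C(160,Y,260),C(160,Y,183)]
ths=np.arange(1.8,-.01,-.1); path=[P(t,3) for t in ths]
print([solve_ik(list(p),q) is not None for p in pre],[solve_ik(list(p),q) is not None for p in path])
print(np.round(path,0).tolist()[:8])
for x in(145,150,155,160):print(x,[solve_ik(list(C(x,Y,z)),q) is not None for z in(180,195,240,260)])
E
```

```text
[True, True, True] [True, True, True, True, True, True, True, True, True, True, True, True, True, True, True, True, True, True, True]
[[695.0, -44.0, 184.0], [684.0, -45.0, 187.0], [672.0, -46.0, 188.0], [660.0, -47.0, 188.0], [649.0, -47.0, 186.0], [637.0, -48.0, 186.0], [626.0, -49.0, 183.0], [615.0, -50.0, 178.0]]
145 [True, True, True, True]
150 [True, True, True, True]
155 [True, True, True, True]
160 [True, True, True, True]
```

```bash
python3 - <<'E'
from h import *
Y=-55; rho=118
def P(th,d=0):
    return C(86-rho*np.cos(th)+(10-d)*np.sin(th)+11,Y,70+rho*np.sin(th)+(10-d)*np.cos(th) if th<1.35 else 70+143*np.sin(th)-25)
q=best(C(150,Y,190),np.pi/2+YAW)
for p in(C(20,Y,260),C(160,Y,260)): arm.movep(list(p),q)
arm.servo_line(list(C(160,Y,183)),v=80,force_limit=10)
fs=[]
for t in np.arange(1.8,-.01,-.1):
    hit=arm.servo_line(list(P(t,3)),v=60,force_limit=30); o=arm.get_obs(); fs.append((round(float(t),1),o['wrist_force'].round(0).tolist()))
    if hit: print("HIT",t,o['eef_pos']); break
print(fs,o['t'])
if not hit:
    hit=arm.servo_line(list(P(0,12)),v=20,force_limit=15); print(hit,arm.get_obs()['eef_pos'],arm.get_obs()['wrist_force'])
    arm.servo_line(list(P(0,-80)),v=100)
    arm.movep([420,-200,220],q)
    im,im2=viewer.read_camera("top"),viewer.read_camera("side")
    cv2.imwrite("pics/top5.png",im);cv2.imwrite("pics/side5.png",im2)
    r=lambda im,x,y,w,h:cv2.resize(im[y:y+h,x:x+w],(400,300),interpolation=cv2.INTER_CUBIC)
    cv2.imwrite("pics/f.png",np.hstack([r(im,180,150,128,96),r(im2,190,120,160,120)]))
E
```

```text
HIT -1.5543122344752192e-15 [545.44228688 -54.45347393  80.01562055]
[(1.8, [3.0, 0.0, 2.0]), (1.7, [0.0, -0.0, 1.0]), (1.6, [-0.0, 1.0, 0.0]), (1.5, [1.0, 0.0, 1.0]), (1.4, [1.0, -1.0, 2.0]), (1.3, [0.0, 0.0, -1.0]), (1.2, [-1.0, -1.0, -0.0]), (1.1, [0.0, -0.0, -0.0]), (1.0, [0.0, 1.0, -0.0]), (0.9, [-1.0, -0.0, -0.0]), (0.8, [-0.0, 0.0, -0.0]), (0.7, [-0.0, -0.0, -0.0]), (0.6, [-1.0, 0.0, 0.0]), (0.5, [-0.0, 0.0, 1.0]), (0.4, [0.0, 0.0, -1.0]), (0.3, [0.0, 0.0, -1.0]), (0.2, [0.0, -0.0, -0.0]), (0.1, [-0.0, 0.0, -1.0]), (-0.0, [-3.0, 1.0, 9.0])] 73.3833
```

```bash
python3 - <<'E'
from h import *
p=arm.get_obs()['eef_pos']; q=best(C(150,-55,190),np.pi/2+YAW)
arm.servo_line(list(p+[0,0,100]),v=150)
arm.movep([420,-200,220],q)
im,im2=viewer.read_camera("top"),viewer.read_camera("side")
cv2.imwrite("pics/top5.png",im);cv2.imwrite("pics/side5.png",im2)
r=lambda im,x,y,w,h:cv2.resize(im[y:y+h,x:x+w],(400,300),interpolation=cv2.INTER_CUBIC)
cv2.imwrite("pics/f.png",np.hstack([r(im,180,150,128,96),r(im2,190,120,160,120)]))
E
```

```text
(no output)
```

View pics/f.png

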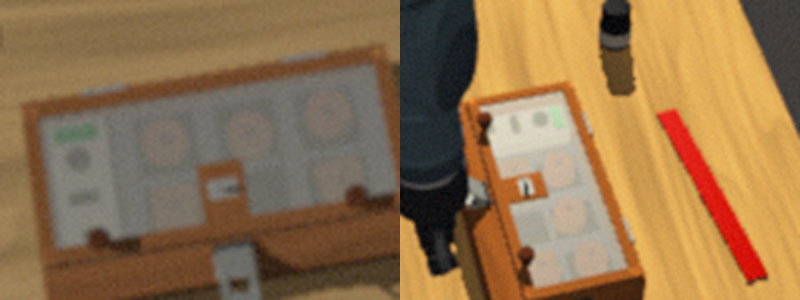

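The lid is shut, with the staple at (225,187) in the top crop. Next is the hasp: I'll check its position and angle, then sweep it over.

```bash
python3 - <<'E'
from h import *
for c in("top","side"):
    im=cv2.imread(f"pics/{c}0.png"); h=cv2.cvtColor(im,cv2.COLOR_BGR2HSV).astype(int)
    x0,x1,y0,y1=(244,268,225,254) if c=="top" else (198,228,178,205)
    m=np.zeros(im.shape[:2],np.uint8); m[y0:y1,x0:x1]=((h[...,1]<75)&(h[...,2]>80))[y0:y1,x0:x1]
    n,l,s,ce=cv2.connectedComponentsWithStats(m);k=1+np.argmax(s[1:,4]);print(c,"blob",ce[k].round(1),s[k])
    for th in(1.95,2.05,2.15,2.25): print(th,pt2px(c,[C(-65+r*np.cos(th),y,83+r*np.sin(th)) for r,y in((46,0),(92,-15),(92,15))]).round(1).tolist())
print("staple px",pt2px("top",[C(-14,0,86)]),"seen",(180+225/3.125,150+187/3.125))
E
```

```text
top blob [255.8 239.4] [248 227  16  25 281]
1.95 [[254.4, 233.3], [261.6, 237.9], [249.2, 240.0]]
2.05 [[254.7, 235.0], [262.2, 241.4], [249.9, 243.5]]
2.15 [[254.9, 236.6], [262.7, 244.8], [250.4, 246.9]]
2.25 [[255.2, 238.1], [263.2, 247.9], [251.0, 250.1]]
side blob [214.  192.7] [203 184  23  19 153]
1.95 [[218.5, 189.1], [213.2, 184.9], [211.1, 177.3]]
2.05 [[217.2, 189.8], [210.5, 186.3], [208.4, 178.7]]
2.15 [[215.9, 190.5], [207.9, 187.8], [205.8, 180.3]]
2.25 [[214.8, 191.3], [205.5, 189.5], [203.5, 181.9]]
staple px [[250.24244299 209.25072835]] seen (252.0, 209.84)
```

```bash
python3 - <<'E'
from h import *
Y=-2; rho=83
def P(th,d=0):
    t=3-d
    if th>=1.35: return C(-65+92*np.cos(th)-t*np.sin(th)-11,Y,83+92*np.sin(th)-20)
    return C(-65+rho*np.cos(th)-t*np.sin(th)-11,Y,83+rho*np.sin(th)+t*np.cos(th))
q=best(C(-100,Y,150),np.pi/2+YAW)
ths=np.arange(2.4,.05,-.1); path=[P(t,3) for t in ths]
print([solve_ik(list(p),q) is not None for p in [C(-170,Y,220),C(-170,Y,130)]+path])
arm.movep(list(C(-170,Y,220)),q); arm.servo_line(list(C(-170,Y,130)),v=100,force_limit=10)
fs=[]
for t,p in zip(ths,path):
    hit=arm.servo_line(list(p),v=60,force_limit=20); o=arm.get_obs(); fs.append((round(float(t),1),o['wrist_force'].round(0).tolist()))
    if hit: print("HIT",t,o['eef_pos']); break
print(fs)
if not hit:
    hit=arm.servo_line(list(P(0,12)),v=20,force_limit=12); o=arm.get_obs(); print(hit,o['eef_pos'],o['wrist_force'])
p=arm.get_obs()['eef_pos']
arm.servo_line(list(p+[0,0,100]),v=150); arm.movep([420,-200,220],q)
im,im2=viewer.read_camera("top"),viewer.read_camera("side")
r=lambda im,x,y,w,h:cv2.resize(im[y:y+h,x:x+w],(400,300),interpolation=cv2.INTER_CUBIC)
cv2.imwrite("pics/g.png",np.vstack([np.hstack([r(im,180,150,128,96),r(im2,200,140,96,72)]),np.hstack([r(im,0,0,512,384),r(im2,0,0,512,384)])]))
print(arm.get_obs()['t'])
E
```

```text
[True, True, True, True, True, True, True, True, True, True, True, True, True, True, True, True, True, True, True, True, True, True, True, True, True, True]
[(2.4, [0.0, 1.0, 0.0]), (2.3, [0.0, -0.0, -0.0]), (2.2, [-0.0, 0.0, 0.0]), (2.1, [0.0, -0.0, 1.0]), (2.0, [-0.0, 0.0, 1.0]), (1.9, [-0.0, 0.0, -0.0]), (1.8, [0.0, 0.0, -0.0]), (1.7, [0.0, 1.0, -1.0]), (1.6, [-0.0, 1.0, -0.0]), (1.5, [0.0, 1.0, 0.0]), (1.4, [0.0, 0.0, 0.0]), (1.3, [0.0, -1.0, -0.0]), (1.2, [0.0, 1.0, 1.0]), (1.1, [-1.0, -0.0, -1.0]), (1.0, [1.0, 0.0, -0.0]), (0.9, [-0.0, 0.0, -0.0]), (0.8, [-0.0, -0.0, 0.0]), (0.7, [-0.0, -1.0, -0.0]), (0.6, [0.0, -1.0, 0.0]), (0.5, [1.0, 1.0, -0.0]), (0.4, [1.0, -1.0, 0.0]), (0.3, [-0.0, 0.0, 1.0]), (0.2, [-0.0, 0.0, 0.0]), (0.1, [0.0, -1.0, 1.0])]
True [5.68593500e+02 4.68327085e-01 8.43880180e+01] [-2.09207245  0.33079786  5.40254499]
86.8083
```

View pics/g.png

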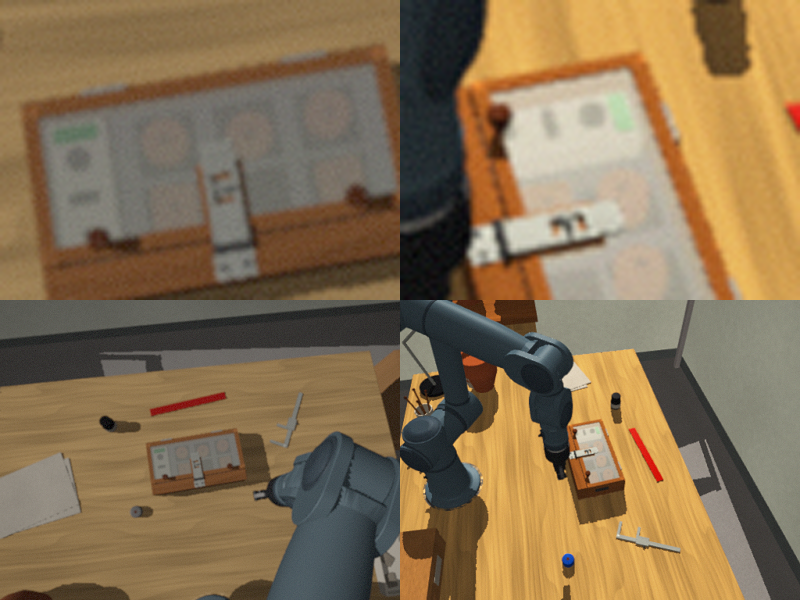

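The strap lies flat over the lid with the staple through its slot (about (222,187) in the top crop). The ink jar, calipers, ruler and look-alikes are where they were. I'm handing in.

```bash
python3 -c "
from h import *
print(arm.hand_in())"
```

```text
the job is handed in; nothing more can be done
None
```

I handed the job in at about 87 s on the robot's clock: two square and three round weights packed, logger keys pressed fully down in order (the display showed no clear change to confirm it is running), lid shut, and hasp flat with the staple through its slot.

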